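# Scan a consigned caddy and file it in the rack

## Robot

A 7-joint arm with a two-finger parallel gripper is mounted at the origin on the work surface. World frame = base frame: x ahead of the robot, y to its left, z up, the work surface at z = 0. Lengths are in m, angles in rad, forces in N, time in s.
With the tool pointing down it reaches from about 0.4 to 0.85 m from the base axis. Payload 10.4 kg.
Tool frame: the origin (TCP) lies between the finger pads; the fingertips stand 11 mm ahead of it and the grasp point (between the pads) lies 8 mm behind it (r.tcp_to_tips is the distance from the TCP to the fingertips, in m); z points along the fingers, y is the line along which they close (so a half turn about z gives the same grasp; the last joint's range is limited). The gripper opens to 87 mm and grips with 3 to 60 N. Pads are 19 mm wide; open, the fingers measure 117 mm over their backs; the gripper's body (75 mm by 190 mm) begins 51 mm behind the grasp point.
Start: joints at [-1.144, 0.332, -0.065, 1.46, 0.022, 1.35, -0.088], TCP at [0.272, 0.563, 0.234] pointing down, gripper open.
Joint ranges: [-2.6, 2.6], [-0.5, 2.12], [-1.47, 1.34], [0.16, 2.42], [-1.27, 4.41], [0.06, 2.06], [-2.6, 2.6]. Speed limits (rad/s): [2.22, 2.22, 2.79, 2.79, 3.14, 3.14, 3.14].

## Interface

Orientations are given as a unit quaternion [x, y, z, w].
In Python, from bench import r gives the robot as it stands. The module is installed in compiled form; this text tells all that it offers.
- The arm moves only by the shell command python3 -m crank 'ROWS' [FORCE]. ROWS is JSON, a list of rows, each an object of numbers: "claw": the closure, from -1 (fully open) to 1 (shut); "dx", "dy", "dz": the shift along the tool's x, y, z each as a share of 3 cm, from -1 to 1; "ax", "ay", "az": the turn, a rotation vector about the tool's x, y, z each as a share of 6 degrees, from -1 to 1. A call has 1 to 8 rows; each row shifts and turns the commanded pose from where the row before left it, along the tool's axes as they then stand; what a row does not reach is not made up. A row lasts 1/12 s, in which the tool goes at most 41.7 mm and 7.16 degrees, less where a joint would pass 70% of its speed; a pose out of reach is approached as far as the arm can. A call with a number of a shift or a turn outside -1 to 1 is refused whole. A call with a gripper value outside its range is refused whole. The fingers move at their own pace and stop on an object; FORCE is the grip in N (left out, the last holds). Time passes only in rows, so rows that do not move let the fingers close. It gives the time, the measured TCP pose, the force, the opening and the grip force at its end, in the units of the state.
- r.read_state(): the state, without advancing time (a new reading comes with each control period).
- r.camera(name): name is "side" or "top"; returns a dict with "color" (400x640x3 uint8, red, green, blue), "mtx" (3x3 intrinsics, pixels), "k1" (the pictures are not rectified: a ray, as slopes to the right and down, at radius r is drawn at 1 + k1 r^2 times it, then the intrinsics apply), "R" (3x3) and "t" (3): a world point X has camera coordinates R X + t. Camera axes: x right, y down, z forward; pixel columns grow to the right and rows downward; lengths in m; the calibration is good to about 2 mm. A picture is of the moment at which its call begins. There is no depth.
- r.close_job(): hands the job in; it is judged then, once.
The state is a dict: "time": time; "joint_positions": joint angles; "joint_vel": joint speeds; "joint_torque": joint torques, N m; "ee_pos": TCP position; "eef_rot": TCP orientation; "ft_force": force on the tool from outside, world axes, zero at the start; "torque": the same for the moment, N m; "width": finger opening in m; "grip_force": force on a finger pad.
Only numpy, scipy, OpenCV 4.12 (cv2) and the standard library are available. Lean on these libraries where they do the work, as an engineer would, in place of code of your own. Each camera call takes 0.05 s, during which the arm holds its last target. There are 200 camera calls.

## Task

Take the tagged wooden caddy out of the intake holder, stand it on the marked spot of the scanning station with its tag squarely facing the scanner window, and let go of it. Squeeze the scanner's trigger all the way, hold it for about half a second and let it spring back, with the caddy still standing there. Then take the caddy by its other pair of faces, stand it upright on the floor of the free bay of the two-bay rack, either way round, and leave the goblet and tumbler beside the station and the other box where they are.

Things in the scene. Friction and masses are not known exactly. Their poses are not given: they have to be found in the camera images.
- caddy: Dark wooden upright box (tea caddy), 44 mm along its x, 58 mm along its y, 120 mm high, 0.28 to 0.46 kg. Origin: centre of its underside, z up. A paper tag with black bars is on its +x face, which at the start looks away from the robot, within about 0.35 rad. It starts standing in the intake holder, square to it within 0.04 rad.
- tag (a point): Centre of the paper tag on the caddy's +x face, 60 mm above the underside; axes as the caddy's.
- intake: Fixed plywood holder, left or right of the station. Origin: centre of its underside. Floor 110 x 90 x 6 mm; two upright walls at its +y and -y sides, 8 mm thick, 90 mm long in x, tops 126 mm above the table, level with the caddy's top; inner gap 72 mm. Open at its +x and -x ends and above, so the caddy can be taken only by its +x and -x faces.
- scanner: Fixed station: dark steel plate 270 x 130 x 8 mm (x -170 to +100, y +-65) carrying a grey pistol-shaped scanner lying on its side on a post, aiming along the station's -x, roughly at the robot. Origin: on the table under the head, z up. Head: x -36 to +65, y +-37 mm, top 105 mm above the table. Its grip is a bar sticking out along +y, with the trigger on the grip's -x side.
- scan_spot (a point): Centre of the marked spot (four corner marks) on top of the station's base plate, 8 mm above the table, 110 mm from the station's origin along its -x; axes as the station's (+x points to the scanner window).
- window (a point): Centre of the scanner's window, 73 mm from the scan spot along the station's +x, 76 mm above the table; axes as the station's.
- grip (a point): Point inside the scanner's grip, midway through its 30 mm thickness (x), beside the trigger's squeezing place, 76 mm above the table, 78 mm along the station's +y from its x axis; axes as the station's. The grip runs along y from the head to y = 145 mm, 34 mm tall (59 to 93 mm above the table), with free space under it.
- trigger (a joint): Sprung hinged trigger: 0 released, 0.28 rad fully squeezed (its stop). Hinge vertical, beside the head at the station's x = +18, y = +36 mm. Springs back by itself. Takes 3 N to start and 9 N at full squeeze, at trigger_pad.
- trigger_pad (a point): Squeezing place on the front (-x) face of the trigger, 42 mm from its hinge; the trigger is a black blade 62 mm long, 8 mm thick, 24 mm tall, centred 76 mm above the table. It moves with the trigger. Trigger and grip together measure 54 mm across here when released and 42 mm when fully squeezed, along the station's x.
- sold_rack: Fixed plywood rack on the other side of the station, two bays one behind the other along its x. Origin: centre of its underside. Floor 146 x 100 x 6 mm; three walls at x = -66, 0, +66 mm, 8 mm thick, 90 mm long in y, tops 126 mm above the table. Each bay is 58 mm wide in x, open above and at its +y and -y ends. other_lot fills the +x bay; the -x bay (nearer the robot) is free.
- free_bay (a point): Centre of the free bay's floor, 6 mm above the table; axes as the rack's. The caddy belongs here with its x axis along the rack's x, either way round; 7 mm of play to each wall.
- other_lot: Lighter wooden box 44 x 64 x 100 mm, loose, standing in the rack's +x bay; to be left alone. Origin: centre of its underside.
- goblet: Amber glass goblet, 70 mm across, 125 mm high, loose, standing to the station's -y side; to be left alone. Origin: centre of its foot.
- tumbler: Amber glass tumbler, 64 mm across, 90 mm high, loose, standing to the station's +y side near the scan spot; to be left alone. Origin: centre of its underside.

How it is judged:
By the outcome, as a careful person would: the job done as asked, in the order asked, and still so for the second after the job is handed in, with the robot touching nothing.
It also fails if it takes over 67 s, if anything falls off the work surface, if the arm or the gripper's body presses on something with over 40 N, if the wrist force passes 120 N, or if a joint passes its speed limit or range.

## Working session

There is one attempt and no reset: what is moved stays moved. The work goes in short steps, Python scripts to look and compute and a shell command to move; the robot and the scene stay as the last step left them, time stands still between calls to the robot, and variables do not carry over. Pictures are saved under pics/ and viewed, at most 10 in all, crops included, and the job is handed in when it is done.

```bash
mkdir -p pics; ls; python3 - <<'E'
from bench import r
import cv2,numpy as np
for n in("top","side"):
    c=r.camera(n); cv2.imwrite(f"pics/{n}0.png",c["color"][:,:,::-1]); print(n,c["mtx"].round(1).tolist(),c["k1"],c["R"].round(3).tolist(),c["t"].round(3).tolist())
print(r.read_state())
E
```

```text
pics
top [[447.1, 0.0, 321.1], [0.0, 447.1, 203.1], [0.0, 0.0, 1.0]] -0.08383545486267678 [[-0.011, -1.0, 0.003], [-0.988, 0.011, -0.152], [0.152, -0.005, -0.988]] [0.001, 0.603, 1.02]
side [[424.9, 0.0, 316.1], [0.0, 424.9, 198.6], [0.0, 0.0, 1.0]] -0.11745031596455958 [[0.981, -0.194, -0.013], [-0.137, -0.645, -0.752], [0.138, 0.74, -0.659]] [-0.589, 0.131, 0.923]
{'time': 0.1, 'joint_positions': array([-1.14361568,  0.33280838, -0.06471034,  1.4608485 ,  0.02160598,
        1.34986803, -0.08851779]), 'joint_vel': array([-9.86751093e-04, -1.74289897e-05,  6.87362284e-04, -2.09626187e-03,
       -1.09752235e-03,  3.15684968e-04,  1.45621351e-03]), 'joint_torque': array([ 1.01012531e-03, -6.24547148e+01,  2.41464662e-02, -3.90712452e+01,
       -6.14459440e-02,  3.66533990e-02,  6.19561456e-05]), 'ee_pos': array([0.27158923, 0.56255303, 0.23283791]), 'eef_rot': array([ 2.22993398e-01,  9.74819759e-01, -6.08399081e-04, -1.10082740e-04]), 'ft_force': array([ 0.03264963,  0.21136854, -0.58258463]), 'torque': array([ 0.01860875, -0.01954757, -0.00855722]), 'grip_force': 0.0, 'width': 0.08701519303899144}
```

View pics/top0.png

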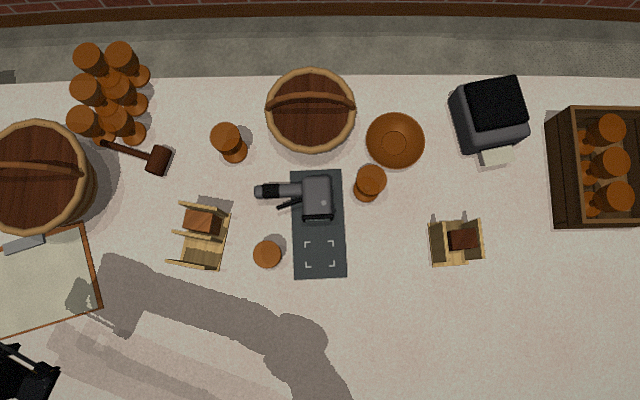

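View pics/side0.png

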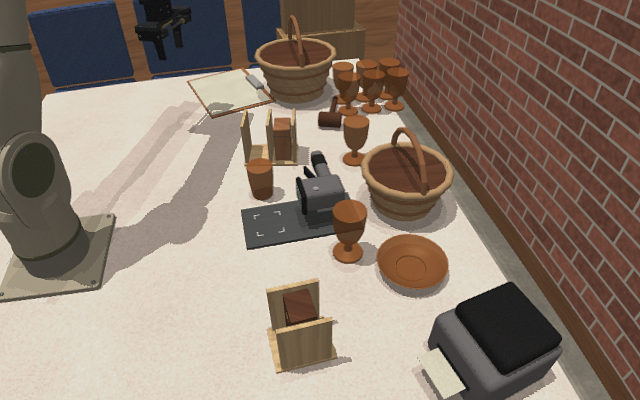

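The top view shows the station plate (corners about (293,170), (341,169), (347,277), (294,279)) and the scan spot near (320,254). The caddy is in the intake at (463,239). The rack is at (200,236) with its free bay nearer the robot. The tumbler is at (267,254) and the goblet at (370,182).

```bash
cat > h.py <<'E'
import numpy as np, cv2
from bench import r
from scipy.spatial.transform import Rotation as Ro
def ray(c,px):
    d=np.array([c["k1"],0,0,0,0.])
    n=cv2.undistortPoints(np.array(px,float).reshape(-1,1,2),c["mtx"],d).reshape(-1,2)
    v=np.c_[n,np.ones(len(n))]@c["R"]; return -c["R"].T@c["t"], v
def onz(c,px,z):
    o,v=ray(c,px); return o+v*((z-o[2])/v[:,2])[:,None]
def st():
    s=r.read_state(); R=Ro.from_quat(s["eef_rot"]); m=R.as_matrix()
    print("t",round(s["time"],2),"p",s["ee_pos"].round(4),"x",m[:,0].round(3),"z",m[:,2].round(3),"yaw",round(np.arctan2(m[1,1],m[0,1]),4),"F",s["ft_force"].round(1),"w",round(s["width"],4),"g",round(s["grip_force"],1)); return s,m
def go(p,yaw):
    """print the shift (units of 3cm, tool axes now) and az (units of 6deg), tool y line at yaw, tool down"""
    s,m=st(); d=m.T@(np.array(p)-s["ee_pos"])
    a=np.arctan2(m[1,1],m[0,1]); dy=(yaw-a+np.pi/2)%np.pi-np.pi/2
    y=np.array([np.cos(a+dy),np.sin(a+dy),0]); z=np.array([0,0,-1.]); T=np.c_[np.cross(y,z),y,z]
    w=Ro.from_matrix(m.T@T).as_rotvec()
    print("shift units",(d/.03).round(2),"turn units",(np.degrees(w)/6).round(2))
E
python3 - <<'E'
from h import *
c=r.camera("top"); cv2.imwrite("pics/t.png",c["color"][:,:,::-1]); b=c["color"]
i=b[205:275,420:495]; k=b[190:280,160:240]; s=b[160:285,245:350]
f=lambda a,n:cv2.resize(a,None,fx=n,fy=n,interpolation=cv2.INTER_CUBIC)
o=np.zeros((600,800,3),np.uint8)
a=f(i,5); o[:350,:375]=a
a=f(k,5)[:,:400]; 
o[:450,390:790]=a
cv2.imwrite("pics/crop1.png",o[:,:,::-1])
P=onz(c,[(293,170),(341,169),(347,277),(294,279)],.008); print(P.round(4))
hsv=cv2.cvtColor(b,cv2.COLOR_RGB2HSV)
for (x,y) in [(463,239),(455,245),(320,225),(440,250),(267,250),(200,220),(300,250)]: print(x,y,hsv[y,x])
E
```

```text
[[ 0.6931  0.0634  0.008 ]
 [ 0.6944 -0.0566  0.008 ]
 [ 0.4275 -0.0664  0.008 ]
 [ 0.4241  0.0616  0.008 ]]
463 239 [ 14 205  66]
455 245 [ 12 174  79]
320 225 [60 22 59]
440 250 [ 18 129  77]
267 250 [ 15 184 129]
200 220 [ 12 163 141]
300 250 [53 15 69]
```

View pics/crop1.png

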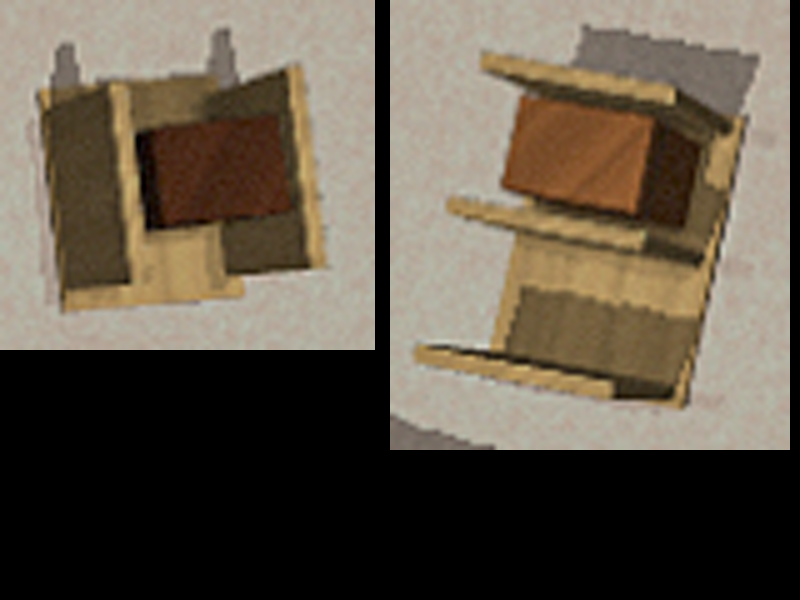

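The crop shows the caddy top with corners at about full-image (450,231), (475,227), (479,247), (452,250). The free bay lies between wall tops (401,200 to 440,239 crop) and (391,259 to 434,269). Next I'll fit edges for exact values.

```bash
cat > m.py <<'E'
from h import *
c=r.camera("top"); b=c["color"]; g=cv2.cvtColor(b,cv2.COLOR_RGB2GRAY).astype(float); hsv=cv2.cvtColor(b,cv2.COLOR_RGB2HSV)
def edgecols(rows,c0,c1):   # subpixel vertical edge
    o=[]
    for y in rows:
        d=np.abs(np.diff(g[y,c0:c1])); d[d<8]=0; o.append((c0+.5+(d*np.arange(len(d))).sum()/d.sum(),y))
    return o
def ang(P):
    v=cv2.fitLine(P[:,:2].astype(np.float32),cv2.DIST_HUBER,0,.001,.001).ravel(); a=np.arctan2(v[1],v[0]); return a,v[2:]
L=onz(c,edgecols(range(215,274),285,300),.008); R=onz(c,edgecols(range(225,272),338,353),.008)
for n,P in(("L",L),("R",R)): a,p=ang(P); print(n,a%np.pi,"y at x=.45",p[1]+np.tan(a)*(.45-p[0]))
m=(g>110)&(np.indices(g.shape)[1]>299)&(np.indices(g.shape)[1]<340)&(np.indices(g.shape)[0]>235)&(np.indices(g.shape)[0]<272)
y,x=np.nonzero(m); print("marks px",len(x),x.min(),x.max(),y.min(),y.max()); q=cv2.minAreaRect(np.c_[x,y].astype(np.float32)); print(q)
P=onz(c,cv2.boxPoints(q),.008); print("spot",P.mean(0).round(4)); e=np.diff(np.r_[P,P[:1]],axis=0); print("edges",np.degrees(np.arctan2(e[:,1],e[:,0])).round(1),np.linalg.norm(e,axis=1).round(4))
# caddy top
k=((hsv[...,1]>185)&(hsv[...,0]<16)&(hsv[...,2]>40)&(hsv[...,2]<90)).astype(np.uint8); k[:, :440]=0;k[:,490:]=0;k[:215]=0;k[265:]=0
n,l,s,_=cv2.connectedComponentsWithStats(k); j=1+s[1:,4].argmax(); y,x=np.nonzero(l==j)
q=cv2.minAreaRect(np.c_[x,y].astype(np.float32)); print("caddy",q,len(x))
for nm,cor,z in(("caddy rect",cv2.boxPoints(q),.126),("caddy hand",[(450,230.6),(475.4,227.4),(478.6,247),(452,250.2)],.126)):
    P=onz(c,cor,z); e=np.diff(np.r_[P,P[:1]],axis=0); print(nm,P.mean(0).round(4),np.degrees(np.arctan2(e[:,1],e[:,0])).round(1),np.linalg.norm(e,axis=1).round(4))
for nm,cor in(("front wall top",[(160+.2*24,190+.2*352),(160+.2*222,190+.2*388)]),("mid",[(160+.2*58,190+.2*205),(160+.2*254,190+.2*240)]),("back",[(160+.2*93,190+.2*60),(160+.2*285,190+.2*95)])):
    P=onz(c,np.array(cor)-[0,0],.126); e=P[1]-P[0]; print(nm,P.mean(0).round(4),np.linalg.norm(e).round(4),np.degrees(np.arctan2(e[1],e[0])).round(1))
P=onz(c,[(160+.2*687,190+.2*405-0)],.006)
E
python3 m.py
```

```text
L 0.028430132 y at x=.45 0.065095305
R 0.038819656 y at x=.45 -0.06607976
marks px 83 304 334 240 267
((319.0, 253.5), (26.192646026611328, 29.407001495361328), 87.51044464111328)
spot [0.485  0.0006 0.008 ]
edges [ -88.1 -178.4   91.8    2.1] [0.0717 0.0635 0.0712 0.0634]
caddy ((468.2529602050781, 238.28826904296875), (13.341222763061523, 4.8809356689453125), 40.601295471191406) 32
caddy rect [ 0.5088 -0.3281  0.126 ] [ -43.2 -132.   136.5   48.1] [0.0111 0.0291 0.0111 0.0291]
caddy hand [ 0.5079 -0.3186  0.126 ] [ -83.8 -173.9   95.7    3. ] [0.0578 0.0435 0.0601 0.0431]
front wall top [0.4597 0.2933 0.126 ] 0.0894 -100.3
mid [0.524  0.2806 0.126 ] 0.0891 -100.4
back [0.5881 0.2678 0.126 ] 0.0881 -100.8
```

```bash
python3 - <<'E'
from h import *
go([.55,0,.233],.095)
go([.508,-.3186,.233],.095)
c=r.camera("top")
for n,p,z in(("tumbler",(267.5,250),.09),("goblet",(370,178),.125),("grip tip",(256,190),.093),("grip at trig", (275,190),.093)): print(n,onz(c,[p],z).round(4))
b=c["color"][165:225,245:345]; cv2.imwrite("pics/grip.png",cv2.resize(b,None,fx=7,fy=7,interpolation=cv2.INTER_CUBIC)[:,:,::-1])
E
```

```text
t 0.2 p [0.2717 0.5627 0.2331] x [-0.901  0.435 -0.   ] z [-0.    -0.001 -1.   ] yaw 1.121 F [-0.2  0.2  0.5] w 0.0873 g 0.0
shift units [-1.651e+01 -1.286e+01  1.000e-02] turn units [-0.01  0.    9.8 ]
t 0.2 p [0.2717 0.5627 0.2331] x [-0.901  0.435 -0.   ] z [-0.    -0.001 -1.   ] yaw 1.121 F [-0.2  0.2  0.5] w 0.0873 g 0.0
shift units [-1.987e+01 -2.303e+01  2.000e-02] turn units [-0.01  0.    9.8 ]
tumbler [[0.4906 0.1164 0.09  ]]
goblet [[ 0.6461 -0.1149  0.125 ]]
grip tip [[0.6276 0.1433 0.093 ]]
grip at trig [[0.6271 0.0997 0.093 ]]
```

View pics/grip.png

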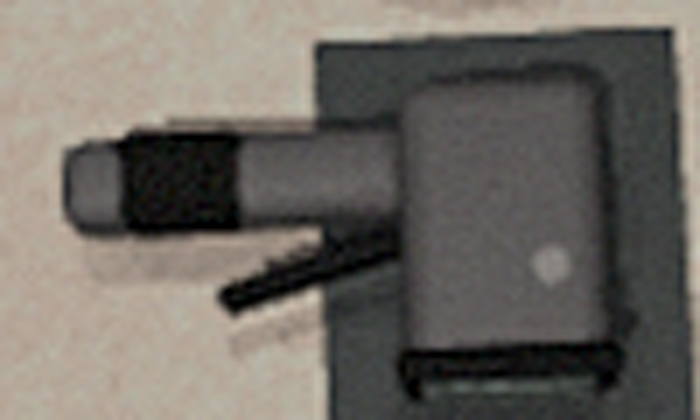

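The grip bar spans rows ~184 to 198 with its centre near (275,191), and the trigger blade leans toward the robot from (302,199) to (278,208). Now I'll move toward the intake.

```bash
python3 -m crank '[{"claw":-1,"dx":-1,"dy":-0.77},{"claw":-1,"dx":-1,"dy":-0.77},{"claw":-1,"dx":-1,"dy":-0.77},{"claw":-1,"dx":-1,"dy":-0.77},{"claw":-1,"dx":-1,"dy":-0.77},{"claw":-1,"dx":-1,"dy":-0.77},{"claw":-1,"dx":-1,"dy":-0.77},{"claw":-1,"dx":-1,"dy":-0.77}]' 30 | tail -3
python3 -m crank '[{"claw":-1,"dx":-1,"dy":-0.77},{"claw":-1,"dx":-1,"dy":-0.77},{"claw":-1,"dx":-1,"dy":-0.77},{"claw":-1,"dx":-1,"dy":-0.77},{"claw":-1,"dx":-1,"dy":-0.77},{"claw":-1,"dx":-1,"dy":-0.77},{"claw":-1,"dx":-1,"dy":-0.77},{"claw":-1,"dx":-1,"dy":-0.77}]' | tail -1
python3 -m crank '[{"claw":-1,"az":1},{"claw":-1,"az":1},{"claw":-1,"az":1},{"claw":-1,"az":1},{"claw":-1,"az":1},{"claw":-1,"az":1},{"claw":-1,"az":1},{"claw":-1,"az":1}]' | tail -1
python3 -m crank '[{"claw":-1,"az":1},{"claw":-1,"az":0.8},{"claw":-1}]' | tail -1
python3 -c "
from h import *
print(go([.508,-.3186,.233],.095)); print(r.read_state()['joint_positions'].round(2))"
```

```text
t 0.25 p [0.2717 0.5627 0.2332] x [-0.901  0.435  0.   ] z [-0.    -0.001 -1.   ] yaw 1.121 F [-0.5 -0.2 -0.1] w 0.0873 g 0.0
shift units [-1.987e+01 -2.303e+01  2.000e-02] turn units [-0.01  0.    9.8 ]
None
[-1.14  0.33 -0.06  1.46  0.02  1.35 -0.09]invalid input at $[0]: expected keys claw, dx, dy, dz, ax, ay, az
invalid input at $[0]: expected keys claw, dx, dy, dz, ax, ay, az
invalid input at $[0]: expected keys claw, dx, dy, dz, ax, ay, az
invalid input at $[0]: expected keys claw, dx, dy, dz, ax, ay, az
```

```bash
python3 -m crank '[{"claw":-1,"dx":-1,"dy":-0.77,"dz":0,"ax":0,"ay":0,"az":0},{"claw":-1,"dx":-1,"dy":-0.77,"dz":0,"ax":0,"ay":0,"az":0},{"claw":-1,"dx":-1,"dy":-0.77,"dz":0,"ax":0,"ay":0,"az":0},{"claw":-1,"dx":-1,"dy":-0.77,"dz":0,"ax":0,"ay":0,"az":0},{"claw":-1,"dx":-1,"dy":-0.77,"dz":0,"ax":0,"ay":0,"az":0},{"claw":-1,"dx":-1,"dy":-0.77,"dz":0,"ax":0,"ay":0,"az":0},{"claw":-1,"dx":-1,"dy":-0.77,"dz":0,"ax":0,"ay":0,"az":0},{"claw":-1,"dx":-1,"dy":-0.77,"dz":0,"ax":0,"ay":0,"az":0}]' 30 | tail -3
python3 -m crank '[{"claw":-1,"dx":-1,"dy":-0.77,"dz":0,"ax":0,"ay":0,"az":0},{"claw":-1,"dx":-1,"dy":-0.77,"dz":0,"ax":0,"ay":0,"az":0},{"claw":-1,"dx":-1,"dy":-0.77,"dz":0,"ax":0,"ay":0,"az":0},{"claw":-1,"dx":-1,"dy":-0.77,"dz":0,"ax":0,"ay":0,"az":0},{"claw":-1,"dx":-1,"dy":-0.77,"dz":0,"ax":0,"ay":0,"az":0},{"claw":-1,"dx":-1,"dy":-0.77,"dz":0,"ax":0,"ay":0,"az":0},{"claw":-1,"dx":-1,"dy":-0.77,"dz":0,"ax":0,"ay":0,"az":0},{"claw":-1,"dx":-1,"dy":-0.77,"dz":0,"ax":0,"ay":0,"az":0}]' | tail -1
python3 -m crank '[{"claw":-1,"dx":0,"dy":0,"dz":0,"ax":0,"ay":0,"az":1},{"claw":-1,"dx":0,"dy":0,"dz":0,"ax":0,"ay":0,"az":1},{"claw":-1,"dx":0,"dy":0,"dz":0,"ax":0,"ay":0,"az":1},{"claw":-1,"dx":0,"dy":0,"dz":0,"ax":0,"ay":0,"az":1},{"claw":-1,"dx":0,"dy":0,"dz":0,"ax":0,"ay":0,"az":1},{"claw":-1,"dx":0,"dy":0,"dz":0,"ax":0,"ay":0,"az":1},{"claw":-1,"dx":0,"dy":0,"dz":0,"ax":0,"ay":0,"az":1},{"claw":-1,"dx":0,"dy":0,"dz":0,"ax":0,"ay":0,"az":1}]' | tail -1
python3 -m crank '[{"claw":-1,"dx":0,"dy":0,"dz":0,"ax":0,"ay":0,"az":1},{"claw":-1,"dx":0,"dy":0,"dz":0,"ax":0,"ay":0,"az":0.8},{"claw":-1,"dx":0,"dy":0,"dz":0,"ax":0,"ay":0,"az":0}]' | tail -1
python3 -c "
from h import *
print(go([.508,-.3186,.233],.095)); print(r.read_state()['joint_positions'].round(2))"
```

```text
ft_force: [0.5, 1.3, -0.2]
width: 0.0873
grip_force: 0.0
grip_force: 0.0
grip_force: 0.0
grip_force: 0.0
t 2.5 p [0.5432 0.0214 0.2335] x [-0.091  0.996  0.   ] z [-0.  0. -1.] yaw 0.0908 F [-0.5 -0.   0.4] w 0.087 g 0.0
shift units [-11.18  -2.2    0.02] turn units [-0.   -0.   -0.04]
None
[-0.55  0.15  0.48  1.7  -0.07  1.3   0.03]
```

```bash
python3 -m crank '[{"claw":-1,"dx":-0.93,"dy":-0.18,"dz":0,"ax":0,"ay":0,"az":0},{"claw":-1,"dx":-0.93,"dy":-0.18,"dz":0,"ax":0,"ay":0,"az":0},{"claw":-1,"dx":-0.93,"dy":-0.18,"dz":0,"ax":0,"ay":0,"az":0},{"claw":-1,"dx":-0.93,"dy":-0.18,"dz":0,"ax":0,"ay":0,"az":0},{"claw":-1,"dx":-0.93,"dy":-0.18,"dz":0,"ax":0,"ay":0,"az":0},{"claw":-1,"dx":-0.93,"dy":-0.18,"dz":0,"ax":0,"ay":0,"az":0},{"claw":-1,"dx":-0.93,"dy":-0.18,"dz":0,"ax":0,"ay":0,"az":0},{"claw":-1,"dx":-0.93,"dy":-0.18,"dz":0,"ax":0,"ay":0,"az":0}]' >/dev/null
python3 -m crank '[{"claw":-1,"dx":-0.93,"dy":-0.18,"dz":0,"ax":0,"ay":0,"az":0},{"claw":-1,"dx":-0.93,"dy":-0.18,"dz":0,"ax":0,"ay":0,"az":0},{"claw":-1,"dx":-0.93,"dy":-0.18,"dz":0,"ax":0,"ay":0,"az":0},{"claw":-1,"dx":-0.93,"dy":-0.18,"dz":0,"ax":0,"ay":0,"az":0},{"claw":-1,"dx":0,"dy":0,"dz":0,"ax":0,"ay":0,"az":0},{"claw":-1,"dx":0,"dy":0,"dz":0,"ax":0,"ay":0,"az":0}]' >/dev/null
python3 -c "
from h import *
go([.508,-.3186,.087],.095); print(r.read_state()['joint_positions'].round(2))
c=r.camera('side'); cv2.imwrite('pics/s1.png',cv2.resize(c['color'][230:390,220:380],None,fx=3.5,fy=3.5,interpolation=cv2.INTER_CUBIC)[:,:,::-1])"
```

```text
t 3.67 p [ 0.5096 -0.3199  0.2333] x [-0.094  0.996 -0.   ] z [-0.001 -0.001 -1.   ] yaw 0.0942 F [ 0.   0.4 -1.4] w 0.0872 g 0.0
shift units [ 0.05 -0.04  4.88] turn units [-0.01  0.   -0.01]
[-0.07  0.32  0.7   1.56 -0.21  1.34  0.75]
```

View pics/s1.png

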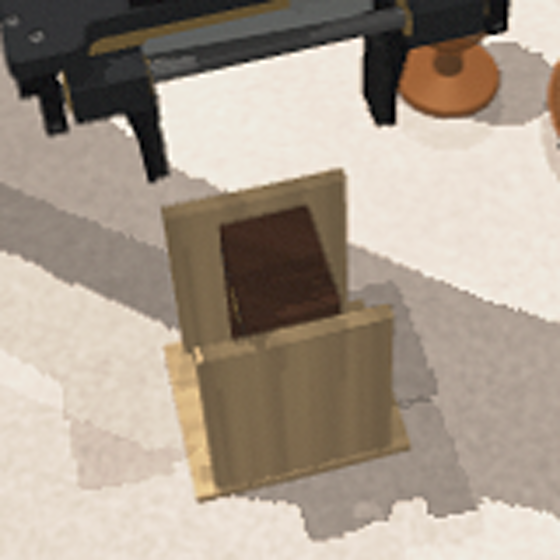

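The side view shows the caddy standing between the walls with its top at about crop (222,227), (308,207), (338,300), and the fingers above are aligned with its x faces. Descending.

```bash
python3 -m crank '[{"claw":-1,"dx":0.05,"dy":-0.04,"dz":0.8,"ax":0,"ay":0,"az":0},{"claw":-1,"dx":0,"dy":0,"dz":0.8,"ax":0,"ay":0,"az":0},{"claw":-1,"dx":0,"dy":0,"dz":0.8,"ax":0,"ay":0,"az":0},{"claw":-1,"dx":0,"dy":0,"dz":0.8,"ax":0,"ay":0,"az":0},{"claw":-1,"dx":0,"dy":0,"dz":0.8,"ax":0,"ay":0,"az":0},{"claw":-1,"dx":0,"dy":0,"dz":0.8,"ax":0,"ay":0,"az":0},{"claw":-1,"dx":0,"dy":0,"dz":0,"ax":0,"ay":0,"az":0},{"claw":-1,"dx":0,"dy":0,"dz":0,"ax":0,"ay":0,"az":0}]' 
python3 -m crank '[{"claw":1,"dx":0,"dy":0,"dz":0,"ax":0,"ay":0,"az":0},{"claw":1,"dx":0,"dy":0,"dz":0,"ax":0,"ay":0,"az":0},{"claw":1,"dx":0,"dy":0,"dz":0,"ax":0,"ay":0,"az":0},{"claw":1,"dx":0,"dy":0,"dz":0,"ax":0,"ay":0,"az":0},{"claw":1,"dx":0,"dy":0,"dz":0,"ax":0,"ay":0,"az":0},{"claw":1,"dx":0,"dy":0,"dz":0,"ax":0,"ay":0,"az":0},{"claw":1,"dx":0,"dy":0,"dz":0,"ax":0,"ay":0,"az":0},{"claw":1,"dx":0,"dy":0,"dz":0,"ax":0,"ay":0,"az":0}]' 35 
```

```text
time: 4.38
ee_pos: [0.5091, -0.3152, 0.0891]
eef_rot: [0.672, 0.741, -0.0, -0.001]
ft_force: [0.3, -0.5, 0.8]
width: 0.0869
grip_force: 0.0
time: 5.05
ee_pos: [0.5093, -0.3168, 0.0897]
eef_rot: [0.673, 0.74, 0.0, 0.0]
ft_force: [0.8, 0.4, 0.5]
width: 0.0438
grip_force: 35.0
```

```bash
python3 -m crank '[{"claw":1,"dx":0,"dy":0,"dz":-0.5,"ax":0,"ay":0,"az":0},{"claw":1,"dx":0,"dy":0,"dz":-0.8,"ax":0,"ay":0,"az":0},{"claw":1,"dx":0,"dy":0,"dz":-0.9,"ax":0,"ay":0,"az":0},{"claw":1,"dx":0,"dy":0,"dz":-0.9,"ax":0,"ay":0,"az":0},{"claw":1,"dx":0,"dy":0,"dz":-0.9,"ax":0,"ay":0,"az":0},{"claw":1,"dx":0,"dy":0,"dz":-0.8,"ax":0,"ay":0,"az":0},{"claw":1,"dx":0,"dy":0,"dz":0,"ax":0,"ay":0,"az":0},{"claw":1,"dx":0,"dy":0,"dz":0,"ax":0,"ay":0,"az":0}]' 
python3 -c "
from h import *
go([.485,.0013,.233],.033); print(r.read_state()['joint_positions'].round(2))
c=r.camera('side'); cv2.imwrite('pics/s2.png',cv2.resize(c['color'][180:380,200:400],None,fx=3,fy=3,interpolation=cv2.INTER_CUBIC)[:,:,::-1])"
```

```text
time: 5.72
ee_pos: [0.5092, -0.3169, 0.2337]
eef_rot: [0.673, 0.74, 0.0, 0.0]
ft_force: [-0.7, 0.2, -5.5]
width: 0.0438
grip_force: 35.0
t 5.72 p [ 0.5092 -0.3169  0.2337] x [-0.095  0.996 -0.   ] z [ 0.001 -0.    -1.   ] yaw 0.0947 F [-0.7  0.2 -5.5] w 0.0438 g 35.0
shift units [10.63  0.2   0.02] turn units [0.01 0.   0.59]
[-0.08  0.32  0.7   1.57 -0.21  1.33  0.74]
```

View pics/s2.png

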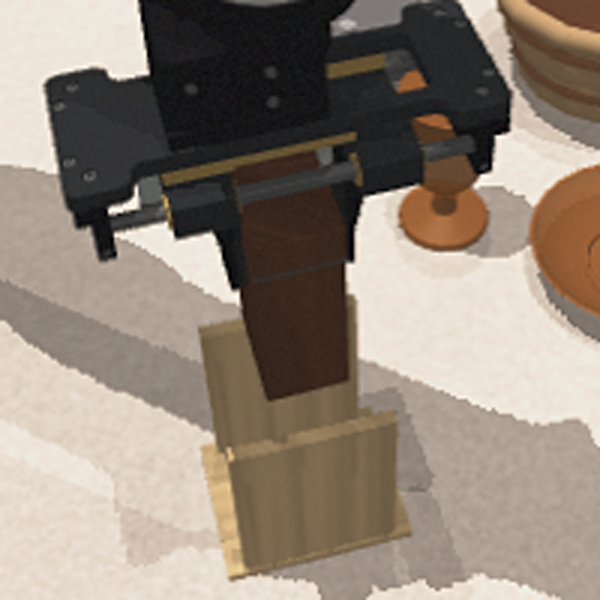

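The side view shows the caddy lifted clear of the holder, upright, with the lower edge of its -y face from crop (268,399) to (347,380). I'll use that for the in-hand offset and move to the spot.

```bash
python3 -c "
from h import *
c=r.camera('side'); P=onz(c,[(289.4,312.8),(315.7,306.5)],.1505); print(P.round(4)); s,m=st()
d=P[1]-P[0]; print('yaw',np.arctan2(d[1],d[0]),np.linalg.norm(d)); q=P.mean(0)+.029*np.array([-.095,.995,0]); print('caddy centre rel tool',m.T@(q-s['ee_pos']))"
python3 -m crank '[{"claw":1,"dx":0.97,"dy":0.02,"dz":0,"ax":0,"ay":0,"az":0},{"claw":1,"dx":0.97,"dy":0.02,"dz":0,"ax":0,"ay":0,"az":0},{"claw":1,"dx":0.97,"dy":0.02,"dz":0,"ax":0,"ay":0,"az":0},{"claw":1,"dx":0.97,"dy":0.02,"dz":0,"ax":0,"ay":0,"az":0},{"claw":1,"dx":0.97,"dy":0.02,"dz":0,"ax":0,"ay":0,"az":0},{"claw":1,"dx":0.97,"dy":0.02,"dz":0,"ax":0,"ay":0,"az":0},{"claw":1,"dx":0.97,"dy":0.02,"dz":0,"ax":0,"ay":0,"az":0},{"claw":1,"dx":0.97,"dy":0.02,"dz":0,"ax":0,"ay":0,"az":0}]' >/dev/null
python3 -m crank '[{"claw":1,"dx":0.97,"dy":0.02,"dz":0,"ax":0,"ay":0,"az":0},{"claw":1,"dx":0.97,"dy":0.02,"dz":0,"ax":0,"ay":0,"az":0},{"claw":1,"dx":0.97,"dy":0.02,"dz":0,"ax":0,"ay":0,"az":0},{"claw":1,"dx":0,"dy":0,"dz":0,"ax":0,"ay":0,"az":0.59},{"claw":1,"dx":0,"dy":0,"dz":0,"ax":0,"ay":0,"az":0},{"claw":1,"dx":0,"dy":0,"dz":0,"ax":0,"ay":0,"az":0},{"claw":1,"dx":0,"dy":0,"dz":0,"ax":0,"ay":0,"az":0}]' 
python3 -c "
from h import *
go([.485,.0013,.093],.033)"
```

```text
[[ 0.4929 -0.3451  0.1505]
 [ 0.5341 -0.3419  0.1505]]
t 5.82 p [ 0.5084 -0.3161  0.2316] x [-0.095  0.995  0.001] z [-0.002  0.001 -1.   ] yaw 0.0949 F [-0.4  0.9 -5.1] w 0.0441 g 35.0
yaw 0.0773094829537993 0.04130299012919862
caddy centre rel tool [0.00110532 0.00257552 0.08110828]
time: 7.07
ee_pos: [0.485, 0.0015, 0.2327]
eef_rot: [0.695, 0.719, -0.001, -0.0]
ft_force: [0.7, -0.2, -4.1]
width: 0.0439
grip_force: 35.0
t 7.07 p [0.485  0.0015 0.2327] x [-0.033  0.999 -0.001] z [-0.001 -0.001 -1.   ] yaw 0.0332 F [ 0.7 -0.2 -4.1] w 0.0439 g 35.0
shift units [-0.    0.01  4.66] turn units [-0.01  0.01  0.  ]
```

```bash
python3 -m crank '[{"claw":1,"dx":-0.02,"dy":0,"dz":0.8,"ax":0,"ay":0,"az":0},{"claw":1,"dx":0,"dy":0,"dz":0.9,"ax":0,"ay":0,"az":0},{"claw":1,"dx":0,"dy":0,"dz":0.9,"ax":0,"ay":0,"az":0},{"claw":1,"dx":0,"dy":0,"dz":0.9,"ax":0,"ay":0,"az":0},{"claw":1,"dx":0,"dy":0,"dz":0.7,"ax":0,"ay":0,"az":0},{"claw":1,"dx":0,"dy":0,"dz":0.3,"ax":0,"ay":0,"az":0},{"claw":1,"dx":0,"dy":0,"dz":0.05,"ax":0,"ay":0,"az":0},{"claw":1,"dx":0,"dy":0,"dz":0,"ax":0,"ay":0,"az":0}]' 
python3 -m crank '[{"claw":1,"dx":0,"dy":0,"dz":0.07,"ax":0,"ay":0,"az":0},{"claw":1,"dx":0,"dy":0,"dz":0,"ax":0,"ay":0,"az":0},{"claw":1,"dx":0,"dy":0,"dz":0,"ax":0,"ay":0,"az":0}]'
```

```text
time: 7.73
ee_pos: [0.4855, 0.0014, 0.0972]
eef_rot: [0.696, 0.719, -0.0, 0.0]
ft_force: [-0.5, -0.4, -3.4]
width: 0.0439
grip_force: 35.0
time: 7.98
ee_pos: [0.4861, 0.002, 0.0959]
eef_rot: [0.695, 0.719, 0.001, 0.0]
ft_force: [-0.1, 0.1, -4.4]
width: 0.044
grip_force: 35.0
```

```bash
python3 -m crank '[{"claw":1,"dx":0,"dy":0,"dz":0.07,"ax":0,"ay":0,"az":0},{"claw":1,"dx":0,"dy":0,"dz":0,"ax":0,"ay":0,"az":0},{"claw":1,"dx":0,"dy":0,"dz":0,"ax":0,"ay":0,"az":0}]' | grep -E "pos|ft"
python3 -m crank '[{"claw":1,"dx":0,"dy":0,"dz":0.06,"ax":0,"ay":0,"az":0},{"claw":1,"dx":0,"dy":0,"dz":0,"ax":0,"ay":0,"az":0},{"claw":1,"dx":0,"dy":0,"dz":0,"ax":0,"ay":0,"az":0}]'| grep -E "pos|ft"
```

```text
ee_pos: [0.4854, 0.0021, 0.0929]
ft_force: [-0.1, 0.8, -4.2]
ee_pos: [0.4858, 0.002, 0.0916]
ft_force: [-0.8, -1.2, 3.9]
```

```bash
python3 -m crank '[{"claw":-1,"dx":0,"dy":0,"dz":0,"ax":0,"ay":0,"az":0},{"claw":-1,"dx":0,"dy":0,"dz":0,"ax":0,"ay":0,"az":0},{"claw":-1,"dx":0,"dy":0,"dz":0,"ax":0,"ay":0,"az":0},{"claw":-1,"dx":0,"dy":0,"dz":0,"ax":0,"ay":0,"az":0},{"claw":-1,"dx":0,"dy":0,"dz":0,"ax":0,"ay":0,"az":0},{"claw":-1,"dx":0,"dy":0,"dz":0,"ax":0,"ay":0,"az":0}]'
python3 -m crank '[{"claw":-1,"dx":0,"dy":0,"dz":-0.8,"ax":0,"ay":0,"az":0},{"claw":-1,"dx":0,"dy":0,"dz":-0.8,"ax":0,"ay":0,"az":0},{"claw":-1,"dx":0,"dy":0,"dz":-0.8,"ax":0,"ay":0,"az":0},{"claw":-1,"dx":0,"dy":0,"dz":-0.8,"ax":0,"ay":0,"az":0},{"claw":-1,"dx":0.8,"dy":0.8,"dz":0,"ax":0,"ay":0,"az":0},{"claw":-1,"dx":0.9,"dy":0.9,"dz":0,"ax":0,"ay":0,"az":0},{"claw":-1,"dx":0.9,"dy":0.9,"dz":0,"ax":0,"ay":0,"az":0},{"claw":-1,"dx":0,"dy":0.9,"dz":0,"ax":0,"ay":0,"az":0}]'
python3 - <<'E'
from h import *
c=r.camera("top"); d=r.camera("side")
a=cv2.resize(c["color"][215:285,280:360],None,fx=5,fy=5,interpolation=cv2.INTER_CUBIC)
b=cv2.resize(d["color"][140:250,220:320],None,fx=4,fy=4,interpolation=cv2.INTER_CUBIC)
o=np.zeros((440,800,3),np.uint8); o[:350,:400]=a; o[:440,400:]=b; cv2.imwrite("pics/p3.png",o[:,:,::-1]); st()
E
```

```text
time: 8.98
ee_pos: [0.4854, 0.002, 0.091]
eef_rot: [0.695, 0.719, 0.0, -0.0]
ft_force: [-0.7, 0.0, -0.4]
width: 0.0758
grip_force: 0.0
time: 9.65
ee_pos: [0.5884, 0.0908, 0.1868]
eef_rot: [0.693, 0.721, 0.001, -0.001]
ft_force: [-0.2, 1.3, 0.3]
width: 0.0869
grip_force: 0.0
t 9.75 p [0.59   0.0851 0.1858] x [-0.036  0.999 -0.001] z [-0.    -0.001 -1.   ] yaw 0.0356 F [-0.7 -1.  -0.4] w 0.0866 g 0.0
```

View pics/p3.png

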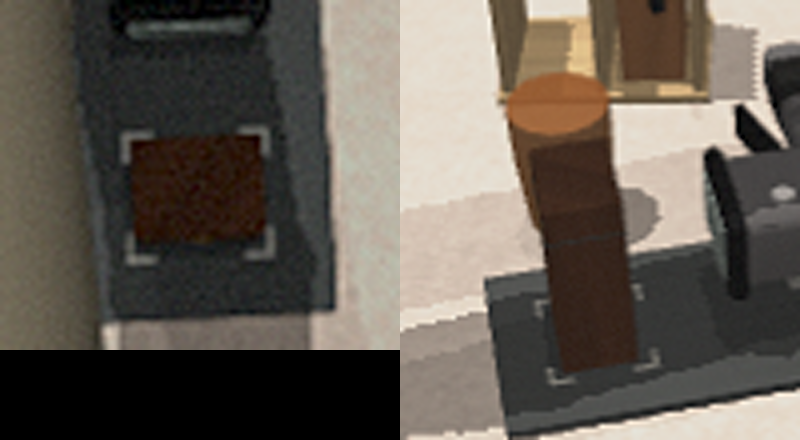

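The caddy stands alone within its four corner marks, with top-view corners at crop (131,142), (261,136), (266,235), (136,244). In the side view its base edge runs from crop (563,374) to (638,362). Checking the numbers.

```bash
python3 - <<'E'
from h import *
c=r.camera("top"); d=r.camera("side"); s=c["color"]; hsv=cv2.cvtColor(s,cv2.COLOR_RGB2HSV)
def rep(n,P):
    e=np.diff(np.r_[P,P[:1]],axis=0); print(n,P.mean(0).round(4),np.degrees(np.arctan2(e[:,1],e[:,0])).round(1),np.linalg.norm(e,axis=1).round(4))
rep("hand",onz(c,np.array([(131,142),(261,136),(266,235),(136,244)])/5+[279.6,214.6],.128))
k=((hsv[...,1]>120)&(hsv[...,2]<110)).astype(np.uint8); z=np.zeros_like(k); z[235:272,300:340]=k[235:272,300:340]
n,l,q,_=cv2.connectedComponentsWithStats(z); j=1+q[1:,4].argmax(); y,x=np.nonzero(l==j); rr=cv2.minAreaRect(np.c_[x,y].astype(np.float32)); rr=(rr[0],(rr[1][0]+1,rr[1][1]+1),rr[2]); rep("mask",onz(c,cv2.boxPoints(rr),.128))
P=onz(d,np.array([(563,374),(638,362)])/4+[119.6+0.0,139.6],.008); 
P=onz(d,np.array([(163,374),(238,362)])/4+[219.6,139.6],.008); print("side base",P.round(4))
M=onz(d,np.array([(152,383),(260,362),(135,297),(240,285)])/4+[219.6,139.6],.008); print("marks side",M.round(4),M.mean(0).round(4))
# grip edges
E_=onz(c,[(283,184.8),(283,197.2)],.085); print("grip edges",E_.round(4))
o=np.array([.485,.0006])+.110*np.array([.9995,.033]); print("origin",o)
E
```

```text
hand [ 4.824e-01 -2.000e-04  1.280e-01] [ -88.  -177.9   93.3    2.4] [0.0565 0.0428 0.0562 0.044 ]
mask [4.823e-01 4.000e-04 1.280e-01] [-90.6 179.2  89.4  -0.4] [0.0586 0.0475 0.0582 0.0474]
side base [[ 0.4661 -0.0267  0.008 ]
 [ 0.5092 -0.026   0.008 ]]
marks side [[ 0.4592 -0.0325  0.008 ]
 [ 0.5215 -0.0285  0.008 ]
 [ 0.4559  0.0406  0.008 ]
 [ 0.5188  0.0381  0.008 ]] [0.4888 0.0044 0.008 ]
grip edges [[0.6406 0.082  0.085 ]
 [0.6115 0.082  0.085 ]]
origin [0.594945 0.00423 ]
```

```bash
python3 -m crank '[{"claw":-1,"dx":0,"dy":0.9,"dz":0,"ax":0,"ay":0,"az":0},{"claw":-1,"dx":0,"dy":0,"dz":0,"ax":0,"ay":0,"az":0},{"claw":-1,"dx":0,"dy":0,"dz":0,"ax":0,"ay":0,"az":0}]'
python3 -c "
from h import *
go([.618,.0833,.068],.033)"
```

```text
time: 10.1
ee_pos: [0.6145, 0.0834, 0.1869]
eef_rot: [0.696, 0.718, -0.0, 0.0]
ft_force: [-0.3, 0.2, 0.6]
width: 0.0871
grip_force: 0.0
t 10.1 p [0.6145 0.0834 0.1869] x [-0.032  0.999 -0.   ] z [-0. -0. -1.] yaw 0.0317 F [-0.3  0.2  0.6] w 0.0871 g 0.0
shift units [-0.01  0.12  3.96] turn units [-0.    0.   -0.01]
```

```bash
python3 -m crank '[{"claw":-1,"dx":0,"dy":0.12,"dz":0.7,"ax":0,"ay":0,"az":0},{"claw":-1,"dx":0,"dy":0,"dz":0.7,"ax":0,"ay":0,"az":0},{"claw":-1,"dx":0,"dy":0,"dz":0.7,"ax":0,"ay":0,"az":0},{"claw":-1,"dx":0,"dy":0,"dz":0.7,"ax":0,"ay":0,"az":0},{"claw":-1,"dx":0,"dy":0,"dz":0.7,"ax":0,"ay":0,"az":0},{"claw":-1,"dx":0,"dy":0,"dz":0.46,"ax":0,"ay":0,"az":0},{"claw":-1,"dx":0,"dy":0.07,"dz":0,"ax":0,"ay":0,"az":0},{"claw":-1,"dx":0,"dy":0,"dz":0,"ax":0,"ay":0,"az":0}]'
python3 -c "
from h import *
go([.620,.0833,.068],.033)
c=r.camera('side'); cv2.imwrite('pics/g1.png',cv2.resize(c['color'][100:240,230:400],None,fx=4,fy=4,interpolation=cv2.INTER_CUBIC)[:,:,::-1])"
```

```text
time: 10.77
ee_pos: [0.6203, 0.0843, 0.0687]
eef_rot: [0.695, 0.719, -0.0, -0.0]
ft_force: [0.0, -0.2, 0.3]
width: 0.087
grip_force: 0.0
t 10.77 p [0.6203 0.0843 0.0687] x [-0.033  0.999  0.   ] z [-0.  0. -1.] yaw 0.0327 F [ 0.  -0.2  0.3] w 0.087 g 0.0
shift units [-0.03 -0.01  0.02] turn units [-0. -0. -0.]
```

View pics/g1.png

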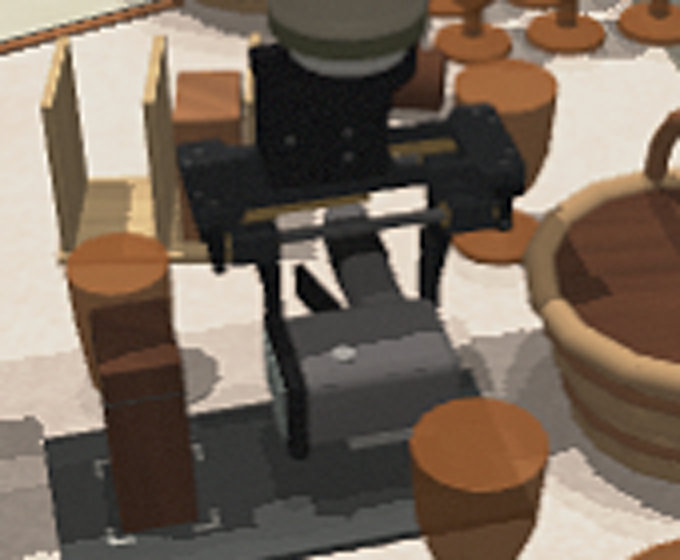

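The fingers straddle trigger and grip: the front finger at crop (270,280) and the rear finger at (432,260), with the caddy still standing. Squeezing.

```bash
python3 -m crank '[{"claw":1,"dx":0,"dy":0,"dz":0,"ax":0,"ay":0,"az":0},{"claw":1,"dx":0,"dy":0,"dz":0,"ax":0,"ay":0,"az":0},{"claw":1,"dx":0,"dy":0,"dz":0,"ax":0,"ay":0,"az":0},{"claw":1,"dx":0,"dy":0,"dz":0,"ax":0,"ay":0,"az":0},{"claw":1,"dx":0,"dy":0,"dz":0,"ax":0,"ay":0,"az":0},{"claw":1,"dx":0,"dy":0,"dz":0,"ax":0,"ay":0,"az":0}]' 25
python3 -m crank '[{"claw":1,"dx":0,"dy":0,"dz":0,"ax":0,"ay":0,"az":0},{"claw":1,"dx":0,"dy":0,"dz":0,"ax":0,"ay":0,"az":0}]'
```

```text
time: 11.32
ee_pos: [0.6198, 0.0849, 0.0681]
eef_rot: [0.695, 0.719, -0.0, -0.001]
ft_force: [-4.7, 2.2, 1.7]
width: 0.0552
grip_force: 1.9
time: 11.48
ee_pos: [0.6245, 0.0851, 0.068]
eef_rot: [0.695, 0.719, 0.004, 0.003]
ft_force: [33.5, 3.8, -29.9]
width: 0.0424
grip_force: 25.1
```

```bash
python3 -m crank '[{"claw":1,"dx":0,"dy":0,"dz":0,"ax":0,"ay":0,"az":0},{"claw":1,"dx":0,"dy":0,"dz":0,"ax":0,"ay":0,"az":0},{"claw":1,"dx":0,"dy":0,"dz":0,"ax":0,"ay":0,"az":0},{"claw":1,"dx":0,"dy":0,"dz":0,"ax":0,"ay":0,"az":0},{"claw":1,"dx":0,"dy":0,"dz":0,"ax":0,"ay":0,"az":0}]'
python3 -m crank '[{"claw":-1,"dx":0,"dy":0,"dz":0,"ax":0,"ay":0,"az":0},{"claw":-1,"dx":0,"dy":0,"dz":0,"ax":0,"ay":0,"az":0},{"claw":-1,"dx":0,"dy":0,"dz":0,"ax":0,"ay":0,"az":0},{"claw":-1,"dx":0,"dy":0,"dz":0,"ax":0,"ay":0,"az":0},{"claw":-1,"dx":0,"dy":0,"dz":0,"ax":0,"ay":0,"az":0},{"claw":-1,"dx":0,"dy":0,"dz":0,"ax":0,"ay":0,"az":0},{"claw":-1,"dx":0,"dy":0,"dz":0,"ax":0,"ay":0,"az":0},{"claw":-1,"dx":0,"dy":0,"dz":0,"ax":0,"ay":0,"az":0}]'
```

```text
time: 11.9
ee_pos: [0.6249, 0.0852, 0.0679]
eef_rot: [0.695, 0.719, 0.004, 0.003]
ft_force: [27.8, 3.4, -24.3]
width: 0.042
grip_force: 25.1
time: 12.57
ee_pos: [0.6206, 0.0848, 0.0684]
eef_rot: [0.695, 0.719, 0.0, 0.0]
ft_force: [-0.1, -0.9, -0.7]
width: 0.0839
grip_force: 0.0
```

```bash
python3 -m crank '[{"claw":-1,"dx":0,"dy":0,"dz":-0.8,"ax":0,"ay":0,"az":0},{"claw":-1,"dx":0,"dy":0,"dz":-0.8,"ax":0,"ay":0,"az":0},{"claw":-1,"dx":0,"dy":0,"dz":-0.8,"ax":0,"ay":0,"az":0},{"claw":-1,"dx":0,"dy":0,"dz":-0.8,"ax":0,"ay":0,"az":0},{"claw":-1,"dx":0,"dy":0,"dz":-0.8,"ax":0,"ay":0,"az":0},{"claw":-1,"dx":0,"dy":0,"dz":-0.7,"ax":0,"ay":0,"az":0},{"claw":-1,"dx":0,"dy":0,"dz":0,"ax":0,"ay":0,"az":0}]' >/dev/null
python3 -c "
from h import *
go([.484,.0005,.209],.033+1.5708);print(r.read_state()['joint_positions'].round(2))
c=r.camera('side')
d=cv2.cvtColor(c['color'],cv2.COLOR_RGB2GRAY); print(onz(c,np.array([(163,374),(238,362)])/4+[219.6,139.6],.008).round(4))"
```

```text
t 13.15 p [0.6225 0.0847 0.2142] x [-0.033  0.999  0.002] z [ 0.007  0.002 -1.   ] yaw 0.0329 F [ 0.7 -0.1  0.8] w 0.0871 g 0.0
shift units [-2.65 -4.71  0.14] turn units [ 0.04 -0.07 15.  ]
[-0.55  0.36  0.44  1.51 -0.16  1.3  -0.06]
[[ 0.4661 -0.0267  0.008 ]
 [ 0.5092 -0.026   0.008 ]]
```

```bash
python3 -m crank '[{"claw":-1,"dx":-0.53,"dy":-0.94,"dz":0.03,"ax":0,"ay":0,"az":0},{"claw":-1,"dx":-0.53,"dy":-0.94,"dz":0.03,"ax":0,"ay":0,"az":0},{"claw":-1,"dx":-0.53,"dy":-0.94,"dz":0.03,"ax":0,"ay":0,"az":0},{"claw":-1,"dx":-0.53,"dy":-0.94,"dz":0.03,"ax":0,"ay":0,"az":0},{"claw":-1,"dx":-0.53,"dy":-0.94,"dz":0.02,"ax":0,"ay":0,"az":0},{"claw":-1,"dx":0,"dy":0,"dz":0,"ax":0,"ay":0,"az":1},{"claw":-1,"dx":0,"dy":0,"dz":0,"ax":0,"ay":0,"az":1},{"claw":-1,"dx":0,"dy":0,"dz":0,"ax":0,"ay":0,"az":1}]' >/dev/null
python3 -m crank '[{"claw":-1,"dx":0,"dy":0,"dz":0,"ax":0,"ay":0,"az":1},{"claw":-1,"dx":0,"dy":0,"dz":0,"ax":0,"ay":0,"az":1},{"claw":-1,"dx":0,"dy":0,"dz":0,"ax":0,"ay":0,"az":1},{"claw":-1,"dx":0,"dy":0,"dz":0,"ax":0,"ay":0,"az":1},{"claw":-1,"dx":0,"dy":0,"dz":0,"ax":0,"ay":0,"az":1},{"claw":-1,"dx":0,"dy":0,"dz":0,"ax":0,"ay":0,"az":1},{"claw":-1,"dx":0,"dy":0,"dz":0,"ax":0,"ay":0,"az":1},{"claw":-1,"dx":0,"dy":0,"dz":0,"ax":0,"ay":0,"az":1}]' >/dev/null
python3 -m crank '[{"claw":-1,"dx":0,"dy":0,"dz":0,"ax":0,"ay":0,"az":1},{"claw":-1,"dx":0,"dy":0,"dz":0,"ax":0,"ay":0,"az":1},{"claw":-1,"dx":0,"dy":0,"dz":0,"ax":0,"ay":0,"az":1},{"claw":-1,"dx":0,"dy":0,"dz":0,"ax":0,"ay":0,"az":1},{"claw":-1,"dx":0,"dy":0,"dz":0,"ax":0,"ay":0,"az":0},{"claw":-1,"dx":0,"dy":0,"dz":0,"ax":0,"ay":0,"az":0}]' >/dev/null
python3 -c "
from h import *
go([.484,.0005,.089],.033+1.5708);print(r.read_state()['joint_positions'].round(2))"
```

```text
t 15.03 p [4.818e-01 4.000e-04 2.044e-01] x [ 0.999  0.036 -0.001] z [-0.001 -0.    -1.   ] yaw -1.5344 F [-1.1  0.8 -0. ] w 0.0872 g 0.0
shift units [ 0.08 -0.    3.85] turn units [0.   0.01 0.03]
[-0.57  0.02  0.49  1.89 -0.01  1.24 -1.62]
```

```bash
python3 -m crank '[{"claw":-1,"dx":0.08,"dy":0,"dz":0.7,"ax":0,"ay":0,"az":0},{"claw":-1,"dx":0,"dy":0,"dz":0.8,"ax":0,"ay":0,"az":0},{"claw":-1,"dx":0,"dy":0,"dz":0.8,"ax":0,"ay":0,"az":0},{"claw":-1,"dx":0,"dy":0,"dz":0.8,"ax":0,"ay":0,"az":0},{"claw":-1,"dx":0,"dy":0,"dz":0.75,"ax":0,"ay":0,"az":0},{"claw":-1,"dx":0,"dy":0,"dz":0,"ax":0,"ay":0,"az":0},{"claw":-1,"dx":0,"dy":0,"dz":0,"ax":0,"ay":0,"az":0}]'
python3 -m crank '[{"claw":1,"dx":0,"dy":0,"dz":0,"ax":0,"ay":0,"az":0},{"claw":1,"dx":0,"dy":0,"dz":0,"ax":0,"ay":0,"az":0},{"claw":1,"dx":0,"dy":0,"dz":0,"ax":0,"ay":0,"az":0},{"claw":1,"dx":0,"dy":0,"dz":0,"ax":0,"ay":0,"az":0},{"claw":1,"dx":0,"dy":0,"dz":0,"ax":0,"ay":0,"az":0},{"claw":1,"dx":0,"dy":0,"dz":0,"ax":0,"ay":0,"az":0},{"claw":1,"dx":0,"dy":0,"dz":0,"ax":0,"ay":0,"az":0},{"claw":1,"dx":0,"dy":0,"dz":0,"ax":0,"ay":0,"az":0}]' 35
python3 -m crank '[{"claw":1,"dx":0,"dy":0,"dz":-0.5,"ax":0,"ay":0,"az":0},{"claw":1,"dx":0,"dy":0,"dz":-0.8,"ax":0,"ay":0,"az":0},{"claw":1,"dx":0,"dy":0,"dz":-0.9,"ax":0,"ay":0,"az":0},{"claw":1,"dx":0,"dy":0,"dz":-0.9,"ax":0,"ay":0,"az":0},{"claw":1,"dx":0,"dy":0,"dz":-0.9,"ax":0,"ay":0,"az":0},{"claw":1,"dx":0,"dy":0,"dz":-0.8,"ax":0,"ay":0,"az":0},{"claw":1,"dx":0,"dy":0,"dz":0,"ax":0,"ay":0,"az":0},{"claw":1,"dx":0,"dy":0,"dz":0,"ax":0,"ay":0,"az":0}]' 
python3 -c "
from h import *
go([.4919,.287,.229],-.185+1.5708);print(r.read_state()['joint_positions'].round(2))"
```

```text
time: 15.62
ee_pos: [0.4838, 0.0002, 0.089]
eef_rot: [1.0, 0.018, -0.001, 0.0]
ft_force: [0.5, -0.1, -0.2]
width: 0.0873
grip_force: 0.0
time: 16.28
ee_pos: [0.4849, 0.0008, 0.09]
eef_rot: [1.0, 0.017, 0.0, -0.0]
ft_force: [-1.1, 2.3, 6.5]
width: 0.0582
grip_force: 34.9
time: 16.95
ee_pos: [0.4847, 0.0003, 0.2336]
eef_rot: [1.0, 0.016, 0.0, -0.0]
ft_force: [-0.7, 0.0, -5.4]
width: 0.0576
grip_force: 34.9
t 16.95 p [4.847e-01 3.000e-04 2.336e-01] x [0.999 0.033 0.001] z [ 0.001  0.    -1.   ] yaw -1.5379 F [-0.7  0.  -5.4] w 0.0576 g 34.9
shift units [ 0.55 -9.54  0.16] turn units [-0.   -0.01  2.08]
[-0.58  0.    0.49  1.84 -0.    1.3  -1.63]
```

```bash
python3 -m crank '[{"claw":1,"dx":0.06,"dy":-0.95,"dz":0,"ax":0,"ay":0,"az":0},{"claw":1,"dx":0.06,"dy":-0.95,"dz":0,"ax":0,"ay":0,"az":0},{"claw":1,"dx":0.06,"dy":-0.95,"dz":0,"ax":0,"ay":0,"az":0},{"claw":1,"dx":0.06,"dy":-0.95,"dz":0,"ax":0,"ay":0,"az":0},{"claw":1,"dx":0.06,"dy":-0.95,"dz":0,"ax":0,"ay":0,"az":0},{"claw":1,"dx":0.06,"dy":-0.95,"dz":0,"ax":0,"ay":0,"az":0},{"claw":1,"dx":0.06,"dy":-0.95,"dz":0,"ax":0,"ay":0,"az":0},{"claw":1,"dx":0.06,"dy":-0.95,"dz":0,"ax":0,"ay":0,"az":0}]' >/dev/null
python3 -m crank '[{"claw":1,"dx":0.06,"dy":-0.95,"dz":0,"ax":0,"ay":0,"az":0},{"claw":1,"dx":0.06,"dy":-0.95,"dz":0,"ax":0,"ay":0,"az":0},{"claw":1,"dx":0,"dy":0,"dz":0,"ax":0,"ay":0,"az":0.7},{"claw":1,"dx":0,"dy":0,"dz":0,"ax":0,"ay":0,"az":0.7},{"claw":1,"dx":0,"dy":0,"dz":0,"ax":0,"ay":0,"az":0.68},{"claw":1,"dx":0,"dy":0,"dz":0,"ax":0,"ay":0,"az":0},{"claw":1,"dx":0,"dy":0,"dz":0,"ax":0,"ay":0,"az":0},{"claw":1,"dx":0,"dy":0,"dz":0,"ax":0,"ay":0,"az":0}]' >/dev/null
python3 -c "
from h import *
go([.4934,.287,.0885],-.185+1.5708)
c=r.camera('side'); cv2.imwrite('pics/k1.png',cv2.resize(c['color'][60:210,200:340],None,fx=4,fy=4,interpolation=cv2.INTER_CUBIC)[:,:,::-1])"
```

```text
t 18.28 p [0.4928 0.2855 0.2323] x [ 0.983 -0.182 -0.001] z [-0.001 -0.001 -1.   ] yaw -1.7534 F [ 0.3 -0.3 -5.4] w 0.0576 g 34.9
shift units [ 0.02 -0.06  4.79] turn units [0.01 0.01 0.02]
```

View pics/k1.png

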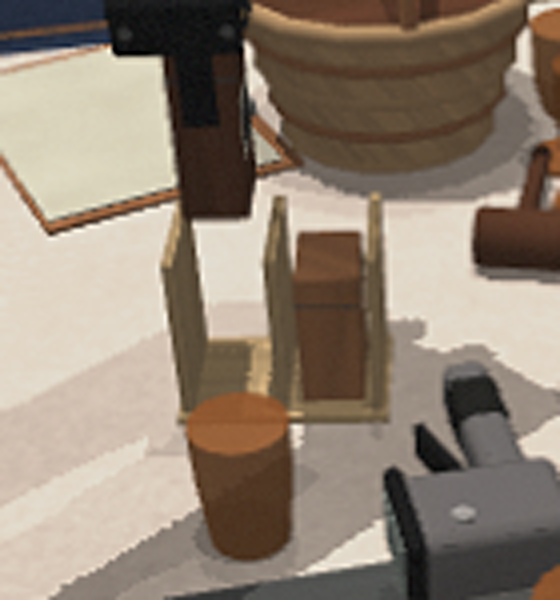

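The caddy hangs above the free bay with its lower edge from crop (185,218) to (250,214). The front and middle wall top near ends are at about (171,264) and (272,263).

```bash
python3 -c "
from h import *
c=r.camera('side'); f=lambda p,z: onz(c,np.array(p)/4+[199.6,59.6],z)
A=f([(185,218),(250,215)],.1508); W=f([(171,265),(274,262)],.126)
e=np.array([np.cos(.185),-np.sin(.185)]); print(A.round(4),W.round(4)); print('caddy edge along rack x',A[:,:2]@e,(A[:,:2]@e).mean(),'walls',W[:,:2]@e,(W[:,:2]@e).mean(),'topview bay',np.array([.4919,.287])@e)"
```

```text
[[0.4704 0.2645 0.1508]
 [0.5119 0.2587 0.1508]] [[0.4575 0.2501 0.126 ]
 [0.5232 0.2387 0.126 ]]
caddy edge along rack x [0.41370933 0.45553855] 0.4346239376426255 walls [0.4037091  0.47033249] 0.4370207948755617 topview bay 0.43071368656246306
```

```bash
python3 -m crank '[{"claw":1,"dx":0.05,"dy":-0.05,"dz":0.4,"ax":0,"ay":0,"az":0},{"claw":1,"dx":0,"dy":0,"dz":0.6,"ax":0,"ay":0,"az":0},{"claw":1,"dx":0,"dy":0,"dz":0.7,"ax":0,"ay":0,"az":0},{"claw":1,"dx":0,"dy":0,"dz":0.7,"ax":0,"ay":0,"az":0},{"claw":1,"dx":0,"dy":0,"dz":0.7,"ax":0,"ay":0,"az":0},{"claw":1,"dx":0,"dy":0,"dz":0.7,"ax":0,"ay":0,"az":0},{"claw":1,"dx":0,"dy":0,"dz":0.6,"ax":0,"ay":0,"az":0},{"claw":1,"dx":0,"dy":0,"dz":0.2,"ax":0,"ay":0,"az":0}]' >/dev/null
python3 -m crank '[{"claw":1,"dx":0,"dy":0,"dz":0,"ax":0,"ay":0,"az":0},{"claw":1,"dx":0,"dy":0,"dz":0,"ax":0,"ay":0,"az":0},{"claw":1,"dx":0,"dy":0,"dz":0,"ax":0,"ay":0,"az":0}]'
```

```text
time: 19.3
ee_pos: [0.4957, 0.2875, 0.0968]
eef_rot: [0.996, -0.092, 0.001, -0.001]
ft_force: [0.6, -0.6, -3.6]
width: 0.0579
grip_force: 34.9
```

```bash
python3 -m crank '[{"claw":1,"dx":0,"dy":0,"dz":0.1,"ax":0,"ay":0,"az":0},{"claw":1,"dx":0,"dy":0,"dz":0.1,"ax":0,"ay":0,"az":0},{"claw":1,"dx":0,"dy":0,"dz":0.05,"ax":0,"ay":0,"az":0},{"claw":1,"dx":0,"dy":0,"dz":0,"ax":0,"ay":0,"az":0},{"claw":1,"dx":0,"dy":0,"dz":0,"ax":0,"ay":0,"az":0}]'|grep -E "pos|ft"
python3 -m crank '[{"claw":1,"dx":0,"dy":0,"dz":0.06,"ax":0,"ay":0,"az":0},{"claw":1,"dx":0,"dy":0,"dz":0,"ax":0,"ay":0,"az":0},{"claw":1,"dx":0,"dy":0,"dz":0,"ax":0,"ay":0,"az":0}]'|grep -E "pos|ft"
```

```text
ee_pos: [0.4949, 0.2871, 0.0881]
ft_force: [0.1, 0.1, -3.9]
ee_pos: [0.4953, 0.2873, 0.0878]
ft_force: [-4.4, -1.3, 10.3]
```

```bash
python3 -m crank '[{"claw":-1,"dx":0,"dy":0,"dz":0,"ax":0,"ay":0,"az":0},{"claw":-1,"dx":0,"dy":0,"dz":0,"ax":0,"ay":0,"az":0},{"claw":-1,"dx":0,"dy":0,"dz":0,"ax":0,"ay":0,"az":0},{"claw":-1,"dx":0,"dy":0,"dz":0,"ax":0,"ay":0,"az":0},{"claw":-1,"dx":0,"dy":0,"dz":0,"ax":0,"ay":0,"az":0},{"claw":-1,"dx":0,"dy":0,"dz":0,"ax":0,"ay":0,"az":0}]'|grep -E "pos|ft|width"
python3 -m crank '[{"claw":-1,"dx":0,"dy":0,"dz":-0.8,"ax":0,"ay":0,"az":0},{"claw":-1,"dx":0,"dy":0,"dz":-0.8,"ax":0,"ay":0,"az":0},{"claw":-1,"dx":0,"dy":0,"dz":-0.8,"ax":0,"ay":0,"az":0},{"claw":-1,"dx":0,"dy":0,"dz":-0.8,"ax":0,"ay":0,"az":0},{"claw":-1,"dx":0,"dy":0,"dz":-0.8,"ax":0,"ay":0,"az":0},{"claw":-1,"dx":0,"dy":0,"dz":-0.8,"ax":0,"ay":0,"az":0},{"claw":-1,"dx":0,"dy":0,"dz":0,"ax":0,"ay":0,"az":0},{"claw":-1,"dx":0,"dy":0,"dz":0,"ax":0,"ay":0,"az":0}]'|grep -E "time|pos|ft"
python3 -c "
from h import *
c=r.camera('side'); cv2.imwrite('pics/k2.png',cv2.resize(c['color'][60:280,200:400],None,fx=2.7,fy=2.7,interpolation=cv2.INTER_CUBIC)[:,:,::-1])"
```

```text
ee_pos: [0.495, 0.2871, 0.0862]
ft_force: [-0.3, 0.1, 0.2]
width: 0.0848
time: 21.13
ee_pos: [0.4955, 0.2874, 0.2315]
ft_force: [0.0, -0.5, -0.2]
```

View pics/k2.png

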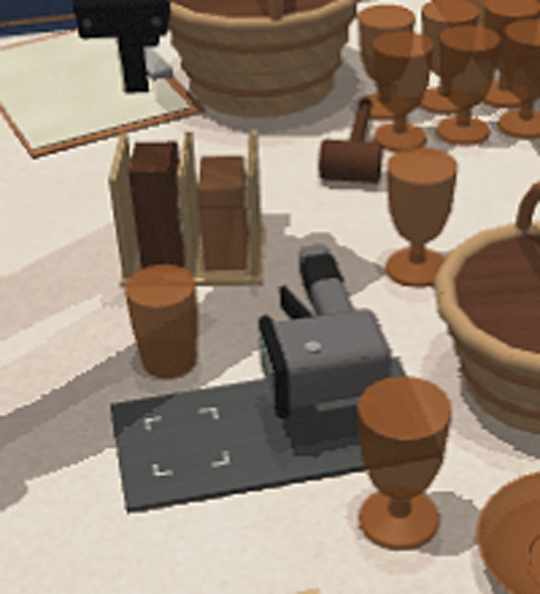

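The caddy stands upright in the free bay at crop (157,200). The other box, tumbler and goblet are undisturbed, and the trigger has sprung back. Handing in.

```bash
python3 -c "
from bench import r
print(r.close_job())"
```

```text
the job is handed in; nothing more can be done
None
```

The job is done and handed in: the caddy was set on the scan spot about 2 mm off its centre, the trigger was held fully squeezed for about half a second and sprang back, and the caddy now stands upright in the free bay with the other box and both glasses left untouched, at about 21 s; handing in returned no verdict.

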